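Unhook the reflector plate and lean it on the angle rest

TASK

Take the solid reflector plate off its display peg, lifting it over the peg's upturned tip as you slide it off rather than forcing it, and leave the windowed plate hanging where it is. Then lean the reflector on the angle rest: its bottom edge on the rest's base, down against the low lip, its top tilted back against the upright wall, squared up and centred, so that it throws lamp light on the specimen dish. Leave the dish and the other things on the desk where they are.

Things in the scene. Friction and masses are not known exactly. Their poses are not given: they have to be found in the camera images.
- panel: the reflector: solid bare-aluminium plate, 100 wide (its y), 170 tall (its z), 6 thick (its x), about 0.2 kg, hanging upright on either of two pegs by its only opening, a slot. Pinch it from above by the solid 45 mm over the slot; beside that nothing stands within 100 in front or 30 behind, and the post ends below it. Origin: middle of the bottom edge, 40 above the table as it hangs.
- panel_slot (a point): middle of the upper edge of the reflector's hanging slot (20 wide, 30 tall, centred in the width, 95 to 125 above its bottom edge). This edge rests on the peg, 42 to 52 in front of the post's centre; the plate hangs square to the peg
- panel_top (a point): middle of the reflector's top edge, 170 above its origin along its z
- frame: the other plate, which stays: same aluminium, same slot and solid top, 100 wide, 150 tall, 6 thick, but with a large rectangular window (72 wide, 51 tall) in its lower part. Hangs on the other peg. Origin: middle of the bottom edge.
- stand: fixed dark steel stand: base 12 thick, x -100 to +30, 300 wide; two posts 14 square, 167 high, at y = +80 and -80, x = 0; thin cross bar at height 130. From each post a round 7 mm peg runs level 80 along the stand's -x (roughly towards the robot), upper side at height 165, then bends up. Origin: on the table, midway between the posts.
- peg_left_tip (a point): upper end of the upturned tip of the peg at the stand's +y: 14 above the level peg's upper side; the tip ends 96 from the post's centre. A plate hung on a peg must be raised 14 to 23 mm to slide past the tip: less catches the tip, more brings the slot's lower edge up against the peg
- peg_right_tip (a point): upper end of the upturned tip of the other, equal peg, at the stand's -y
- rest: fixed grey angle rest: base 10 thick, 140 wide (y), x -95 to +55, with an upright wall and a low lip, both 120 wide; between them a 45 mm wide trough, floor at height 10. Its +x points roughly away from the robot: wall on the robot's side, lip on the far side. A plate with its foot at the lip leans about 0.41 rad from upright, top towards -x. Origin: on the table, mid-width.
- rest_lip (a point): middle of the lip's upper inner edge: x = +35 and height 20 in the rest; the lip is 10 thick and 10 high above the base
- rest_wall_top (a point): middle of the wall's upper front edge, on which the plate leans: x = -10 and height 100 in the rest; the wall is 12 thick with ribs behind it
- dish: small glass specimen dish, 64 across, 22 high, loose, standing on the table beyond the lip, 110 to 125 from the rest's origin along its +x. Origin: centre of its underside.
- hex_key: L-shaped dark hex key, 100 by 35, lying near the robot; stays. Origin: on the table, middle of the long arm
- dowel: wooden rod, 130 long, 20 thick, lying on the table near the robot; stays. Origin: underside of its middle
- jar: amber glass jar, 70 tall, 56 across, behind the gap between stand and rest; stays. Origin: centre of its underside
Mind the look-alikes: they are no part of the job. Leave any yellow look-alike of the rest alone.

How it is judged:
On the way:
1. the reflector is off its peg: clear beyond the tip and still held up (x of panel in the frame of stand below -0.103 m and height (world z) of panel above 0.03 m and angle between panel's own z axis and vertical below 0.8 rad and contact force between panel and stand below 0.05 N), for 0.1 s.
At the end, for the whole second after the job is handed in: Reflector at rest on the angle rest: bottom edge on the base, its middle 18 to 40 mm from the origin towards the lip, within 30 mm of mid-width; leaning back 0.25 to 0.60 rad, top behind the wall face, square within 0.2 rad; bearing on the rest, clear of the stand (x of panel in the frame of rest between 0.018 and 0.04 m and y of panel in the frame of rest between -0.03 and 0.03 m and z of panel in the frame of rest between 0.006 and 0.02 m and x of panel_top in the frame of rest below -0.012 m and angle between panel's own z axis and vertical between 0.25 and 0.6 rad and angle between the y axis of panel and the y axis of rest, either way round below 0.2 rad and contact force between panel and rest above 0.3 N and contact force between panel and stand below 0.05 N and linear speed of panel below 0.02 m/s and angular speed of panel below 0.1 rad/s); the robot touches nothing.
It fails at once if the reflector is forced against the stand (over 25 N) (contact force between panel and stand above 25 N).
It fails at once if the windowed plate is moved more than 40 mm (distance of frame from where it was at the start of the episode above 0.04 m).
It fails at once if the specimen dish is moved more than 25 mm (distance of dish from where it was at the start of the episode above 0.025 m).
It fails at once if another thing on the desk is moved more than 50 mm (distance of any of hex_key, dowel, jar from where it was at the start of the episode above 0.05 m).
It also fails if it takes over 51 s, if anything falls off the work surface, if the arm or the gripper's body presses on something with over 40 N, if the wrist force passes 120 N, or if a joint passes its speed limit or range.

ROBOT

A 7-joint arm with a two-finger parallel gripper is mounted at the origin on the work surface. World frame = base frame: x ahead of the robot, y to its left, z up, the work surface at z = 0. Lengths are in m, angles in rad, forces in N, time in s.
With the tool pointing down it reaches from about 0.425 to 0.925 m from the base axis. Payload 6.8 kg.
Tool frame: the origin (TCP) lies on the front face of the gripper's body, between the roots of the fingers; the fingertips stand 73 mm ahead of it and the grasp point (between the pads) lies 54 mm ahead of it (tcp_to_tips is the distance from the TCP to the fingertips, in m); z points along the fingers, x is the direction in which the jaws open and shut, and the axes are right-handed (so a half turn about z gives the same grasp; the last joint's range is limited). The gripper opens to 85 mm and grips with 20 to 120 N. Pads are 22 mm wide; open, the fingers measure 114 mm over their backs; the gripper's body (76 mm by 85 mm) begins 54 mm behind the grasp point. The pads swing forward as they close: fully open they stand 13 mm farther back than shut.
Start: joints at [1.124, 0.477, 0.022, 1.555, -0.011, 1.109, -0.083], TCP at [0.224, -0.637, 0.304] pointing down, gripper open.
Joint ranges: [-2.96, 2.96], [-0.34, 2.1], [-1.41, 1.46], [0.24, 2.44], [-1.37, 4.51], [0.17, 1.92], [-2.96, 2.96]. Speed limits (rad/s): [2.39, 2.39, 3.14, 3.14, 3.14, 3.14, 3.14].

INTERFACE

Orientations are given as a unit quaternion [w, x, y, z].
In Python, from station import get_obs, read_camera, hand_in, look_for, silhouettes, tcp_to_tips gives the robot as it stands. The module is installed in compiled form; this text tells all that it offers.
- The arm moves only by the tool apply_moves, never from a script. Its argument "moves" is a list of rows, each a list of 3 entries, a list of its own where there are three numbers: the shift along the tool's x, y, z in units of 25 mm (1.0 is 25 mm), then the turn, a rotation vector about the tool's x, y, z in units of 10 degrees (1.0 is 10 degrees), then the gripper's target within -1 to 1 (fully open at 1, half-way at 0, shut at -1). In form: [[[dx, dy, dz], [rx, ry, rz], jaw], ...]. A call has 1 to 20 rows; each row is the pose to reach, as a shift and turn from the pose commanded when the call began, along the tool's axes at that moment; what a row does not reach only later rows make up. A row lasts 1/8 s, in which the tool goes at most 62.5 mm and 10.7 degrees, less where a joint would pass 70% of its speed; a pose out of reach is approached as far as the arm can. A call with a gripper value outside its range is refused whole. The fingers move at their own pace and stop on an object; "force" is the grip in N (left out, the last holds). Time passes only in rows, so rows that repeat a pose let the fingers close. It gives the time, the measured TCP pose, the force and the opening at its end, in the units of the state.
- get_obs(): the state, without advancing time (a new reading comes with each control period).
- read_camera(name): name is "scene" or "top" or "wrist"; returns a dict with "color" (384x512x3 uint8, red, green, blue), "mtx" (3x3 intrinsics, pixels), "k1" (the pictures are not rectified: a ray, as slopes to the right and down, at radius r is drawn at 1 + k1 r^2 times it, then the intrinsics apply), "eye" and "rotation" of the camera in the world; the wrist camera has in their place "hand_eye" (4x4, takes a point from camera to tool coordinates, whose origin is the TCP and whose axes are the tool frame's). Camera axes: x right, y up, looking along -z (the intrinsics and any distortion apply to the point x, -y, -z); pixel columns grow to the right and rows downward; lengths in m; the calibration is good to about 2 mm. A picture is of the moment at which its call begins: read the wrist's pose just before it. There is no depth.
- hand_in(): hands the job in, once; it reports no verdict.
Trained networks look in the newest picture that a camera, given by its name, has taken for a name from the list of things; names that differ only in an ending like _2 or _b are one class to them, and where a whole thing is asked for, a point or a joint stands for the part that bears it (a point fixed in the world has none). Each returns a list of dicts, best first, with "conf" (0 to 1); they miss things now and then, are a little off and sometimes report something else, mostly with a low value. They report only what shows in the picture. A call takes as long as a camera call. They do not tell look-alikes from the thing itself.
- look_for(camera, query): "pixel" ([row, column] in pixels, amid what is visible of it).
- silhouettes(camera, query): "mask" (384x512 bool, what is visible of it) and "pixel" ([row, column] in pixels, amid what is visible of it).
The state is a dict: "t": time; "q": joint angles; "joint_vel": joint speeds; "joint_torque": joint torques, N m; "eef_pos": TCP position; "tool_rot": TCP orientation; "contact_force": force on the tool from outside, world axes, zero at the start; "torque": the same for the moment, N m; "gripper_width": opening from 0.0 (shut) to 1.0 (fully open).
Only numpy, scipy, OpenCV 4.12 (cv2) and the standard library are available. Lean on these libraries where they do the work, as an engineer would, in place of code of your own. Each camera call takes 0.05 s, during which the arm holds its last target.

## Working session

There is one attempt and no reset: what is moved stays moved. The work goes in short steps, Python scripts to look and compute and a tool call to move; the robot and the scene stay as the last step left them, time stands still between calls to the robot, and variables do not carry over. Pictures are saved under pics/ and viewed, and the job is handed in when it is done.

Besides the shell and the picture viewer there is one more tool, called after "Call:" by a JSON object that holds its "fn" and its "kwargs", one argument or row to a line. apply_moves: Moves the arm, as the interface text tells. Its arguments: {"type":"object","properties":{"moves":{"type":"array"},"force":{"type":"number"}},"required":["moves"]}

```bash
mkdir -p pics; python3 - <<'E'
from station import *
import cv2,numpy as np
o=get_obs();print(o)
print(tcp_to_tips)
for n in ["scene","top","wrist"]:
    c=read_camera(n);cv2.imwrite(f"pics/{n}0.png",c["color"][:,:,::-1])
    print(n,{k:v for k,v in c.items() if k!="color"})
E
```

```text
{'t': 0.0, 'q': array([ 1.12386872,  0.47779479,  0.02235054,  1.55645396, -0.01149127,
        1.1093047 , -0.08309506]), 'joint_vel': array([ 6.44020108e-04,  4.91131931e-05,  2.23063319e-04, -7.96280190e-04,
        2.47016023e-04, -4.93496302e-04,  3.13011804e-04]), 'joint_torque': array([ 2.57470374e-04, -5.96448898e+01,  1.60791613e+00, -2.81187969e+01,
        1.24010921e-02,  9.42872168e-03, -3.01164960e-05]), 'eef_pos': array([ 0.22419096, -0.63619132,  0.30292832]), 'tool_rot': array([-4.66794765e-04,  8.16210784e-01, -5.77753509e-01, -7.88380717e-04]), 'contact_force': array([-0.20684817, -0.75316542, -0.55386885]), 'torque': array([-0.00293281,  0.04328208,  0.05092427]), 'gripper_width': 0.9990112391992403}
0.0726
scene {'mtx': array([[399.20194361,   0.        , 248.34074435],
       [  0.        , 399.20194361, 195.19883801],
       [  0.        ,   0.        ,   1.        ]]), 'k1': -0.012051023649199142, 'eye': array([0.9820746 , 0.66800986, 0.94840068]), 'rotation': array([0.29128486, 0.11004744, 0.36683405, 0.87662733])}
top {'mtx': array([[349.25315999,   0.        , 254.79705582],
       [  0.        , 349.25315999, 198.94653502],
       [  0.        ,   0.        ,   1.        ]]), 'k1': -0.061888264694770066, 'eye': array([0.34757167, 0.00946743, 0.91604432]), 'rotation': array([ 0.71339202,  0.07405566, -0.06347757, -0.69394393])}
wrist {'mtx': array([[275.50410733,   0.        , 259.81430192],
       [  0.        , 275.50410733, 197.42487587],
       [  0.        ,   0.        ,   1.        ]]), 'k1': 0.008736357768179206, 'hand_eye': array([[ 9.99999985e-01, -4.47041164e-05, -1.66284748e-04,
        -3.58261297e-04],
       [-9.60973816e-05, -9.46219176e-01, -3.23526292e-01,
        -8.24066454e-02],
       [-1.42878860e-04,  3.23526303e-01, -9.46219166e-01,
        -7.04281931e-02],
       [ 0.00000000e+00,  0.00000000e+00,  0.00000000e+00,
         1.00000000e+00]])}
```

View pics/scene0.png

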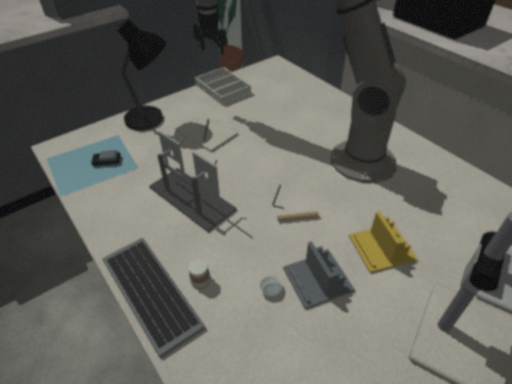

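View pics/top0.png

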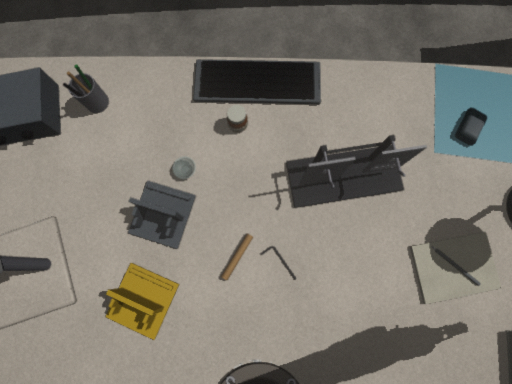

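```bash
python3 - <<'E'
from station import *
for cam in ["scene","top"]:
    for q in ["panel","panel_slot","panel_top","frame","stand","peg_left_tip","peg_right_tip","rest","rest_lip","rest_wall_top","dish","jar","dowel","hex_key"]:
        print(cam,q,[(round(d["conf"],2),[round(float(v)) for v in d["pixel"]]) for d in look_for(cam,q)][:4])
print(get_obs()["t"])
E
```

```text
scene panel [(0.56, [178, 207])]
scene panel_slot [(0.8, [178, 211])]
scene panel_top [(0.76, [180, 207])]
scene frame [(0.94, [152, 173])]
scene stand [(0.76, [196, 191]), (0.44, [179, 209])]
scene peg_left_tip [(0.77, [202, 191])]
scene peg_right_tip [(0.8, [198, 191])]
scene rest [(0.91, [245, 384]), (0.7, [278, 315]), (0.6, [182, 208])]
scene rest_lip [(0.89, [278, 319]), (0.59, [248, 378]), (0.29, [218, 302])]
scene rest_wall_top [(0.82, [245, 382]), (0.67, [282, 317])]
scene dish [(0.6, [286, 272])]
scene jar [(0.9, [277, 200])]
scene dowel [(0.59, [215, 300])]
scene hex_key []
top panel [(0.67, [168, 322])]
top panel_slot [(0.9, [172, 324]), (0.4, [178, 348])]
top panel_top [(0.69, [170, 324]), (0.53, [215, 163])]
top frame [(0.89, [155, 394])]
top stand [(0.75, [177, 349])]
top peg_left_tip [(0.86, [180, 347]), (0.65, [213, 159])]
top peg_right_tip []
top rest [(0.66, [212, 160]), (0.22, [168, 319])]
top rest_lip [(0.93, [298, 139]), (0.63, [213, 160])]
top rest_wall_top [(0.74, [216, 162]), (0.56, [300, 141])]
top dish [(0.67, [167, 185])]
top jar [(0.67, [118, 235])]
top dowel [(0.68, [257, 234])]
top hex_key [(0.63, [255, 278])]
1.55
```

```bash
python3 - <<'E'
import cv2,numpy as np
a=cv2.imread("pics/scene0.png")[125:235,140:250]
b=cv2.imread("pics/top0.png")[115:225,240:440]
c=cv2.imread("pics/top0.png")[140:260,100:220]
def g(x,s): return np.clip(255*(cv2.resize(x,None,fx=s,fy=s,interpolation=cv2.INTER_CUBIC)/255.)**0.6,0,255).astype('uint8')
cv2.imwrite("pics/a.png",g(a,5));cv2.imwrite("pics/b.png",g(b,4));cv2.imwrite("pics/c.png",g(c,5))
E
```

```text
(no output)
```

View pics/a.png

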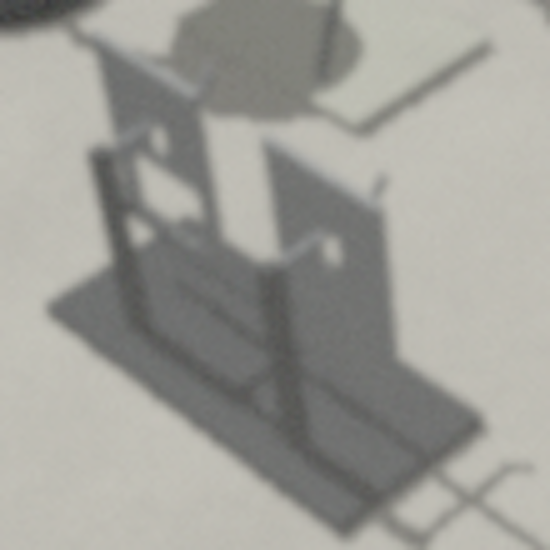

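View pics/b.png

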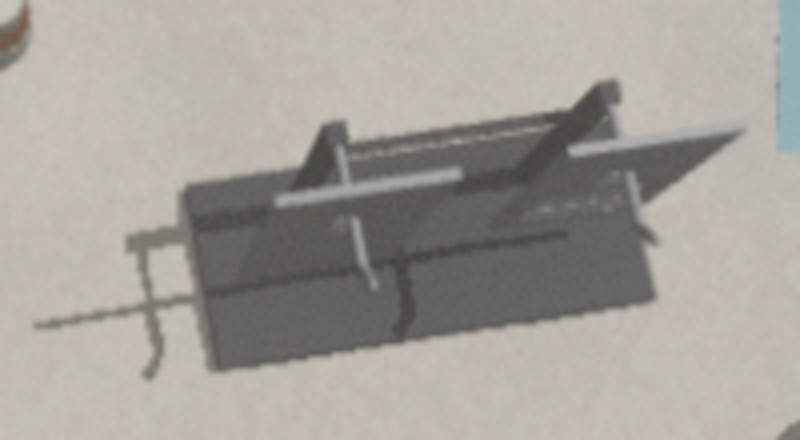

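View pics/c.png

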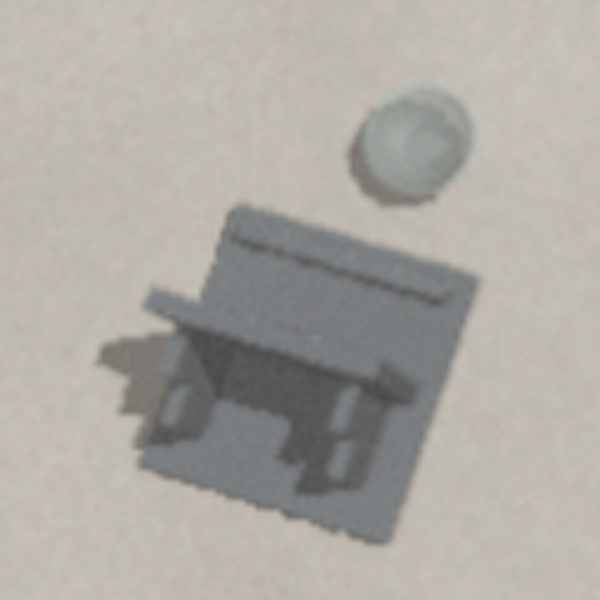

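```bash
cat > h.py <<'E'
import numpy as np, cv2
from scipy.spatial.transform import Rotation as R
from scipy.optimize import least_squares
def quat(q): return R.from_quat([q[1],q[2],q[3],q[0]])
CAM={"scene":dict(K=np.array([[399.20194361,0,248.34074435],[0,399.20194361,195.19883801],[0,0,1]]),k1=-0.012051,eye=np.array([0.9820746,0.66800986,0.94840068]),R=quat([0.29128486,0.11004744,0.36683405,0.87662733]).as_matrix()),
"top":dict(K=np.array([[349.25315999,0,254.79705582],[0,349.25315999,198.94653502],[0,0,1]]),k1=-0.061888,eye=np.array([0.34757167,0.00946743,0.91604432]),R=quat([0.71339202,0.07405566,-0.06347757,-0.69394393]).as_matrix())}
def wristcam(c,o):
    T=c["hand_eye"]; Rt=quat(o["tool_rot"]).as_matrix()
    return dict(K=c["mtx"],k1=c["k1"],eye=o["eef_pos"]+Rt@T[:3,3],R=Rt@T[:3,:3])
def proj(C,P):
    p=(np.atleast_2d(P)-C["eye"])@C["R"]
    s=np.c_[p[:,0],-p[:,1]]/(-p[:,2:3])
    s=s*(1+C["k1"]*(s**2).sum(1,keepdims=True))
    return s*[C["K"][0,0],C["K"][1,1]]+[C["K"][0,2],C["K"][1,2]]   # (col,row)
def unproj(C,uv,z):
    d=(np.atleast_2d(np.array(uv,float))-[C["K"][0,2],C["K"][1,2]])/[C["K"][0,0],C["K"][1,1]]
    s=d.copy()
    for _ in range(10): s=d/(1+C["k1"]*(s**2).sum(1,keepdims=True))
    ray=np.c_[s[:,0],-s[:,1],-np.ones(len(s))]@C["R"].T
    return C["eye"]+ray*((z-C["eye"][2])/ray[:,2:3])
def pose2(p,L):
    c,s=np.cos(p[2]),np.sin(p[2]); L=np.atleast_2d(L)
    return np.c_[p[0]+c*L[:,0]-s*L[:,1],p[1]+s*L[:,0]+c*L[:,1],L[:,2]]
def fit(obs,x0):
    # obs: list of (C, local pt, (col,row))
    f=lambda p: np.concatenate([(proj(C,pose2(p,l))[0]-uv) for C,l,uv in obs])
    r=least_squares(f,x0,loss="soft_l1"); return r.x,r.fun.reshape(-1,2)
E
python3 - <<'E'
from h import *
T=CAM["top"];S=CAM["scene"]
b=lambda u,v:(240+(u+.5)/4-.5,115+(v+.5)/4-.5)
c=lambda u,v:(100+(u+.5)/5-.5,140+(v+.5)/5-.5)
a=lambda u,v:(140+(u+.5)/5-.5,125+(v+.5)/5-.5)
st=[(T,(.03,.15,.012),b(185,187)),(T,(-.1,.15,.012),b(213,370)),(T,(-.1,-.15,.012),b(655,298)),
(T,(-.095,.08,.179),b(374,288)),(T,(-.095,-.08,.179),b(655,242)),
(S,(.03,.15,.012),a(347,527)),(S,(-.1,.15,.012),a(482,424)),(S,(.03,-.15,.012),a(50,306)),(S,(-.095,.08,.179),a(381,180))]
p,r=fit(st,[.5,-.2,-.1]);print("stand",p,r.round(1).tolist())
rs=[(T,(.055,.07,.01),c(240,207)),(T,(.055,-.07,.01),c(478,277)),(T,(-.095,-.07,.01),c(388,545)),(T,(-.095,.07,.01),c(140,468))]
q,r=fit(rs,[.3,.25,-.2]);print("rest",q,r.round(1).tolist())
print("dish",unproj(T,c(415,145),.012), "rest frame pt", pose2(q,(.117,0,0)))
A=unproj(T,[b(277,203),b(462,176)],.21);print("panel top",A,np.linalg.norm(A[1]-A[0]),A.mean(0))
B=unproj(S,[a(265,143),a(380,208)],.21);print("panel top S",B,np.linalg.norm(B[1]-B[0]),B.mean(0))
print("expected panel", pose2(p,[(-.047,.13,.21),(-.047,.03,.21),(-.047,.08,.21)]))
print("frame", pose2(p,(-.047,-.08,.19)))
E
```

```text
stand [ 0.63258981 -0.20512289  0.18980741] [[-1.1, -0.9], [0.7, 0.2], [0.4, 0.1], [-0.8, 0.1], [-0.1, 0.1], [-1.8, 0.6], [0.8, -1.9], [-2.0, -0.1], [0.8, -1.5]]
rest [ 0.49838899  0.26504761 -0.26639623] [[-0.6, -0.7], [0.6, -0.1], [0.1, 0.6], [-0.1, 0.1]]
dish [[0.60410665 0.22297278 0.012     ]] rest frame pt [[0.61126192 0.2342466  0.        ]]
panel top [[ 0.56160017 -0.08940556  0.21      ]
 [ 0.57919253 -0.18743735  0.21      ]] 0.09959781192523251 [ 0.57039635 -0.13842145  0.21      ]
panel top S [[ 0.58395165 -0.17764632  0.21      ]
 [ 0.56204862 -0.08707908  0.21      ]] 0.09317814975231138 [ 0.57300013 -0.1323627   0.21      ]
expected panel [[ 0.56190683 -0.08632509  0.21      ]
 [ 0.58077381 -0.18452915  0.21      ]
 [ 0.57134032 -0.13542712  0.21      ]]
frame [[ 0.60152748 -0.29255361  0.19      ]]
```

```bash
cat >> h.py <<'E'
def toolR(yaw,tilt=0.0):
    # jaw x along yaw, pointing down; tilt = lean of plate (top towards -x of its frame)
    c,s=np.cos(yaw),np.sin(yaw)
    R0=np.array([[c,s,0],[s,-c,0],[0,0,-1.]])
    ax=np.array([-s,c,0])
    return R.from_rotvec(-tilt*ax).as_matrix()@R0
def moveto(o,pos,Rm):
    Rt=quat(o["tool_rot"]).as_matrix()
    d=Rt.T@(np.array(pos)-o["eef_pos"])/.025
    w=np.degrees(R.from_matrix(Rt.T@Rm).as_rotvec())/10
    print("shift",d.round(3).tolist(),"turn",w.round(3).tolist())
E
python3 - <<'E'
from h import *
from station import *
moveto(get_obs(),[.571,-.136,.35],toolR(.187))
E
```

```text
shift [-14.28, -19.732, -1.843] turn [-0.0, -0.0, -8.131]
```

Call:
{"fn": "apply_moves", "kwargs": {
  "moves": [
    [[0, 0, -1.84], [0, 0, 0], 0.3],
    [[-2, -2.8, -1.84], [0, 0, -1], 0.3],
    [[-4, -5.5, -1.84], [0, 0, -2], 0.3],
    [[-6, -8.3, -1.84], [0, 0, -3], 0.3],
    [[-8, -11, -1.84], [0, 0, -4], 0.3],
    [[-10, -13.8, -1.84], [0, 0, -5], 0.3],
    [[-12, -16.6, -1.84], [0, 0, -6], 0.3],
    [[-13.5, -18.6, -1.84], [0, 0, -7], 0.3],
    [[-14.28, -19.73, -1.84], [0, 0, -8.13], 0.3],
    [[-14.28, -19.73, -1.84], [0, 0, -8.13], 0.3],
    [[-14.28, -19.73, -1.84], [0, 0, -8.13], 0.3],
    [[-14.28, -19.73, -1.84], [0, 0, -8.13], 0.3]
  ],
  "force": 40
}}

```text
t: 3.05
eef_pos: [0.5727, -0.1312, 0.3501]
tool_rot: [-0.001, 0.995, 0.097, 0.001]
contact_force: [-0.8, -0.3, -0.4]
gripper_width: 0.652
```

```bash
cat > look.py <<'E'
import sys
from h import *
from station import *
tag=sys.argv[1]
o=get_obs();c=read_camera("wrist")
np.savez(f"w_{tag}.npz",p=o["eef_pos"],q=o["tool_rot"])
cv2.imwrite(f"pics/w_{tag}.png",c["color"][:,:,::-1])
for n in sys.argv[2:]:
    cv2.imwrite(f"pics/{n}_{tag}.png",read_camera(n)["color"][:,:,::-1])
print(o["t"],o["eef_pos"],o["q"].round(2),o["contact_force"],o["gripper_width"])
E
python3 look.py 1
```

```text
3.05 [ 0.57268491 -0.13118098  0.35009043] [ 0.5   0.33 -0.49  1.69  0.17  1.16  0.17] [-0.78837003 -0.29845861 -0.35117357] 0.6521395724127799
```

View pics/w_1.png

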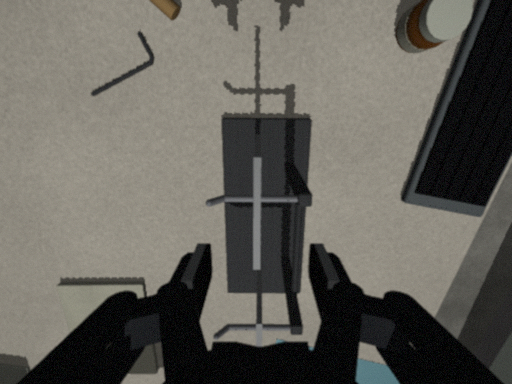

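```bash
python3 - <<'E'
from h import *
from station import *
o=get_obs();c=read_camera("wrist");C=wristcam(c,o)
g=c["color"].mean(2)
for r in (165,180,220,240,260): 
    x=g[r,225:290]; 
    i=np.where(x>95)[0]+225; print(r,i.min() if len(i) else None,i.max() if len(i) else None)
print(g[150:166,257].round(), g[262:280,257].round())
P=unproj(C,[(257,157.),(257.,270)],.21);print(P,P.mean(0),np.linalg.norm(P[1]-P[0]),np.arctan2(P[0,0]-P[1,0],-(P[0,1]-P[1,1])))
Q=unproj(C,[(210,200.5),(299,200)],.165);print(Q, np.arctan2(*(Q[1]-Q[0])[[1,0]]))
print(proj(C,[[.571,-.137,.21]]))
moveto(o,[P.mean(0)[0],P.mean(0)[1],.245],toolR(.187))
E
```

```text
165 256 262
180 256 262
220 225 262
240 225 262
260 225 262
[ 42.  46.  53.  81. 114. 122. 121. 122. 123. 123. 123. 123. 125. 127.
 126. 125.] [130. 129. 131. 134. 121.  75.  52.  49.  52.  52.  49.  56.  53.  52.
  52.  46.  51.  50.]
[[ 0.56001178 -0.09104833  0.21      ]
 [ 0.57877936 -0.19000821  0.21      ]] [ 0.56939557 -0.14052827  0.21      ] 0.10072378084387068 -2.9541700969146847
[[ 0.52380348 -0.15034212  0.165     ]
 [ 0.60955547 -0.13325534  0.165     ]] 0.19668209893597424
[[259.71371257 213.97168923]]
shift [-0.133, 0.235, 4.193] turn [-0.003, -0.001, 0.021]
```

Call:
{"fn": "apply_moves", "kwargs": {
  "moves": [
    [[-0.05, 0.07, 1.5], [0, 0, 0], 0.3],
    [[-0.05, 0.07, 3], [0, 0, 0], 0.3],
    [[-0.05, 0.07, 4.2], [0, 0, 0], 0.3],
    [[-0.05, 0.07, 4.2], [0, 0, 0], 0.3],
    [[-0.05, 0.07, 4.2], [0, 0, 0], 0.3]
  ]
}}

```text
t: 3.78
eef_pos: [0.5701, -0.1391, 0.2461]
tool_rot: [0.0, 0.996, 0.092, 0.0]
contact_force: [0.8, 0.5, -0.4]
gripper_width: 0.651
```

```bash
python3 look.py 2 scene
```

```text
3.775 [ 0.57013838 -0.13906021  0.24609917] [ 0.49  0.43 -0.46  1.8   0.23  0.96  0.12] [ 0.82360518  0.48240112 -0.44184508] 0.6510704362895219
```

View pics/w_2.png

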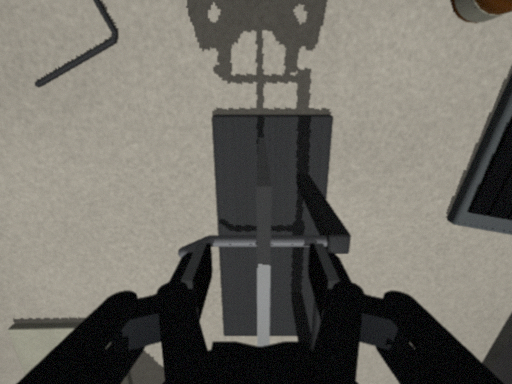

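View pics/scene_2.png

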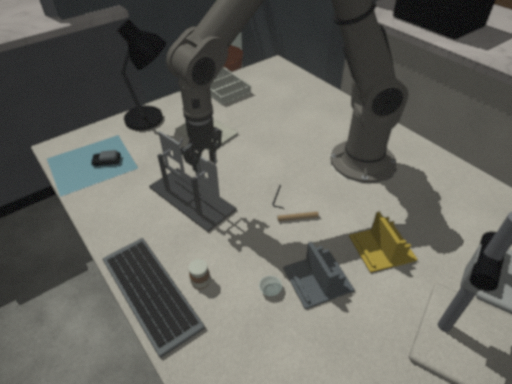

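The plate's edge (col ~263) runs between the open fingers (cols 210–310), with the peg crossing below at row 243. Next I'll close the jaws.

Call:
{"fn": "apply_moves", "kwargs": {
  "moves": [
    [[0, 0, 0], [0, 0, 0], -0.5],
    [[0, 0, 0], [0, 0, 0], -0.8],
    [[0, 0, 0], [0, 0, 0], -1],
    [[0, 0, 0], [0, 0, 0], -1],
    [[0, 0, 0], [0, 0, 0], -1],
    [[0, 0, 0], [0, 0, 0], -1],
    [[0, 0, 0], [0, 0, 0], -1],
    [[0, 0, 0], [0, 0, 0], -1]
  ],
  "force": 50
}}

```text
t: 4.88
eef_pos: [0.5703, -0.1379, 0.2452]
tool_rot: [0.0, 0.996, 0.093, 0.0]
contact_force: [1.1, 0.7, 3.2]
gripper_width: 0.066
```

Call:
{"fn": "apply_moves", "kwargs": {
  "moves": [
    [[0, 0, -0.25], [0, 0, 0], -1],
    [[0, 0, -0.5], [0, 0, 0], -1],
    [[0, 0, -0.72], [0, 0, 0], -1],
    [[0, 0, -0.72], [0, 0, 0], -1],
    [[0, 0, -0.72], [0, 0, 0], -1]
  ]
}}

```text
t: 5.5
eef_pos: [0.5699, -0.138, 0.2628]
tool_rot: [-0.0, 0.996, 0.093, -0.0]
contact_force: [-0.5, 0.2, -3.2]
gripper_width: 0.062
```

```bash
python3 look.py 3 scene; python3 - <<'E'
import cv2
cv2.imwrite("pics/s3.png",cv2.resize(cv2.imread("pics/scene_3.png")[110:240,140:260],None,fx=4.5,fy=4.5,interpolation=cv2.INTER_CUBIC))
E
```

```text
5.5 [ 0.56985164 -0.1379866   0.26275668] [ 0.49  0.42 -0.47  1.79  0.22  0.99  0.13] [-0.48723335  0.20415263 -3.18027678] 0.06222332733241462
```

View pics/s3.png

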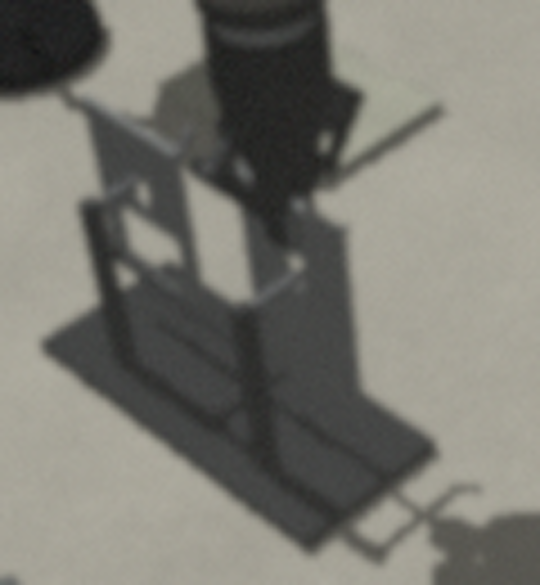

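View pics/w_3.png

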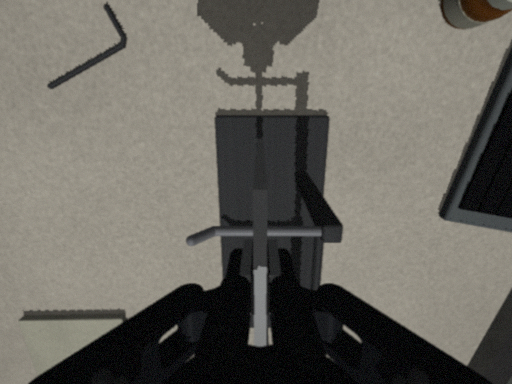

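Call:
{"fn": "apply_moves", "kwargs": {
  "moves": [
    [[-0.3, 0, 0], [0, 0, 0], -1],
    [[-0.6, 0, 0], [0, 0, 0], -1],
    [[-0.9, 0, 0], [0, 0, 0], -1],
    [[-1.2, 0, 0], [0, 0, 0], -1],
    [[-1.2, 0, 0], [0, 0, 0], -1]
  ]
}}

```text
t: 6.22
eef_pos: [0.5399, -0.1439, 0.263]
tool_rot: [0.0, 0.996, 0.093, -0.0]
contact_force: [0.5, -0.3, -2.3]
gripper_width: 0.065
```

Call:
{"fn": "apply_moves", "kwargs": {
  "moves": [
    [[-0.3, 0, 0], [0, 0, 0], -1],
    [[-0.6, 0, 0], [0, 0, 0], -1],
    [[-0.9, 0, 0], [0, 0, 0], -1],
    [[-1.2, 0, 0], [0, 0, 0], -1],
    [[-1.6, 0, 0], [0, 0, 0], -1],
    [[-2.0, 0, 0], [0, 0, 0], -1],
    [[-2.4, 0, 0], [0, 0, 0], -1],
    [[-2.8, 0, 0], [0, 0, 0], -1],
    [[-2.8, 0, 0], [0, 0, 0], -1],
    [[-2.8, 0, 0], [0, 0, 0], -1]
  ]
}}

```text
t: 7.48
eef_pos: [0.4721, -0.1565, 0.2631]
tool_rot: [0.0, 0.996, 0.093, 0.0]
contact_force: [0.6, -0.1, -2.4]
gripper_width: 0.073
```

```bash
python3 look.py 4 scene; python3 - <<'E'
import cv2
cv2.imwrite("pics/s4.png",cv2.resize(cv2.imread("pics/scene_4.png")[110:240,140:280],None,fx=4.5,fy=4.5,interpolation=cv2.INTER_CUBIC))
E
```

```text
7.475 [ 0.47205413 -0.15650912  0.26307908] [ 0.61  0.27 -0.48  1.99  0.16  0.92  0.23] [ 0.59564331 -0.11334208 -2.35567348] 0.07346976621238874
```

View pics/s4.png

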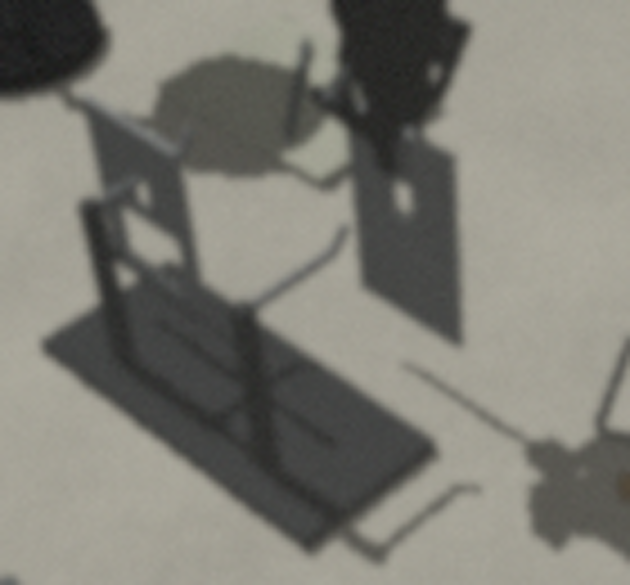

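View pics/w_4.png

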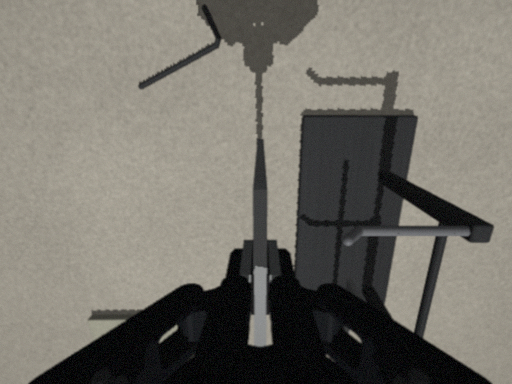

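```bash
python3 - <<'E'
from h import *
from station import *
o=get_obs()
p=pose2([.4984,.2650,-.2664],(.022,0,0))[0];print(p)
moveto(o,[p[0],p[1],.345],toolR(-.2664))
E
```

```text
[0.51962395 0.25920828 0.        ]
shift [4.962, -15.981, -3.278] turn [-0.001, -0.003, 2.599]
```

Call:
{"fn": "apply_moves", "kwargs": {
  "moves": [
    [[0, 0, -1.2], [0, 0, 0], -1],
    [[0, 0, -2.4], [0, 0, 0], -1],
    [[0, -0.5, -3.28], [0, 0, 0], -1],
    [[0, -1.5, -3.28], [0, 0, 0], -1],
    [[0.4, -3, -3.28], [0, 0, 0.3], -1],
    [[1, -4.6, -3.28], [0, 0, 0.6], -1],
    [[1.6, -6.2, -3.28], [0, 0, 0.9], -1],
    [[2.2, -7.8, -3.28], [0, 0, 1.2], -1],
    [[2.8, -9.4, -3.28], [0, 0, 1.5], -1],
    [[3.4, -11, -3.28], [0, 0, 1.8], -1],
    [[4, -12.6, -3.28], [0, 0, 2.1], -1],
    [[4.5, -14.2, -3.28], [0, 0, 2.4], -1],
    [[4.8, -15.2, -3.28], [0, 0, 2.6], -1],
    [[4.96, -15.98, -3.28], [0, 0, 2.6], -1],
    [[4.96, -15.98, -3.28], [0, 0, 2.6], -1],
    [[4.96, -15.98, -3.28], [0, 0, 2.6], -1],
    [[4.96, -15.98, -3.28], [0, 0, 2.6], -1]
  ]
}}

```text
t: 9.7
eef_pos: [0.5197, 0.2576, 0.3448]
tool_rot: [0.0, 0.991, -0.134, 0.0]
contact_force: [0.1, 0.6, -1.9]
gripper_width: 0.064
```

```bash
python3 look.py 5 scene top; python3 - <<'E'
import cv2
cv2.imwrite("pics/s5.png",cv2.resize(cv2.imread("pics/scene_5.png")[160:330,240:400],None,fx=3.5,fy=3.5,interpolation=cv2.INTER_CUBIC))
E
```

```text
9.7 [0.51971154 0.25758547 0.34483113] [-0.05  0.36 -0.66  1.71  0.24  1.16 -1.04] [ 0.14698043  0.59647665 -1.90884436] 0.06383111092622899
```

View pics/s5.png

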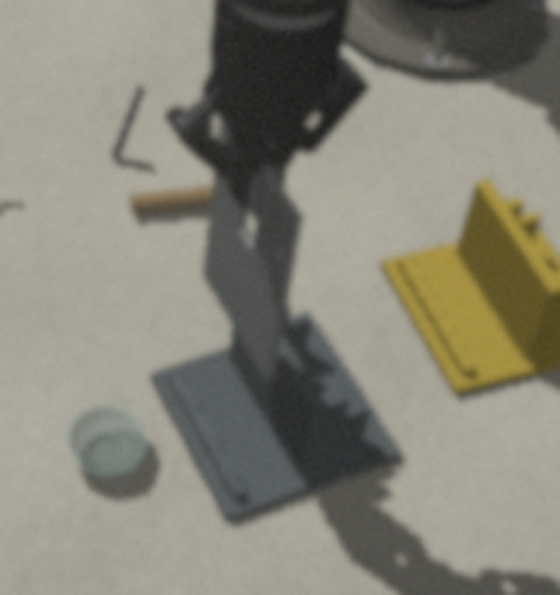

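View pics/w_5.png

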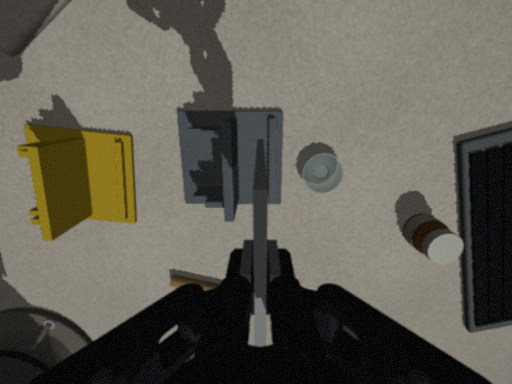

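```bash
python3 - <<'E'
import cv2
cv2.imwrite("pics/w5c.png",cv2.resize(cv2.imread("pics/w_5.png")[95:225,170:300],None,fx=4.5,fy=4.5,interpolation=cv2.INTER_CUBIC))
E
```

```text
(no output)
```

View pics/w5c.png

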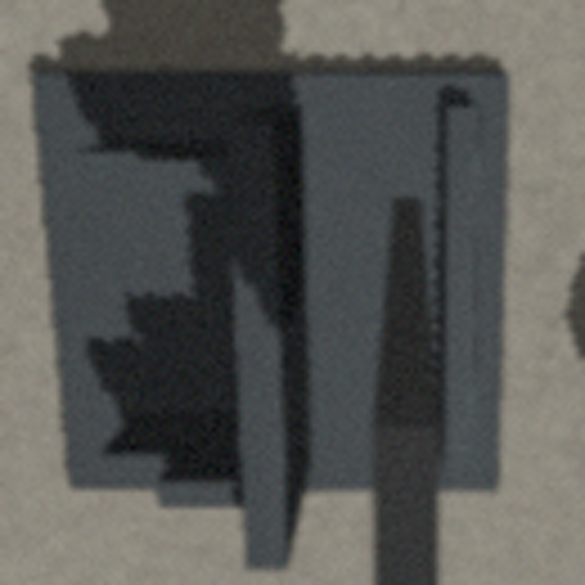

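```bash
python3 - <<'E'
from h import *
from station import *
o=get_obs();c=read_camera("wrist");W=wristcam(c,o);T=CAM["top"];S=CAM["scene"]
w=lambda u,v:(170+(u+.5)/4.5-.5,95+(v+.5)/4.5-.5)
cc=lambda u,v:(100+(u+.5)/5-.5,140+(v+.5)/5-.5)
s=lambda u,v:(240+(u+.5)/3.5-.5,160+(v+.5)/3.5-.5)
a=[(T,(.055,.07,.01),cc(240,207)),(T,(.055,-.07,.01),cc(478,277)),(T,(-.095,-.07,.01),cc(388,545)),(T,(-.095,.07,.01),cc(140,468))]
b=[(W,(-.095,.07,.01),w(36,72)),(W,(.055,.07,.01),w(507,72)),(W,(.055,-.07,.01),w(497,488)),(W,(-.095,-.07,.01),w(70,487)),(W,(.035,.06,.02),w(443,88))]
d=[(S,(.055,-.07,.01),s(153,375)),(S,(.055,.07,.01),s(232,518)),(S,(-.095,.07,.01),s(402,460)),(S,(-.095,-.07,.01),s(305,316))]
for n,l in [("T",a),("W",b),("S",d),("TW",a+b),("all",a+b+d)]:
    q,r=fit(l,[.5,.26,-.27]);print(n,q.round(4),r.round(1).tolist())
# plate bottom corner
z=o["eef_pos"][2]-.2052
print("plate bottom corner", unproj(W,[w(406,198)],z), "expect", pose2([*o["eef_pos"][:2],-.2664],(0,.05,0)))
E
```

```text
T [ 0.4984  0.265  -0.2664] [[-0.6, -0.7], [0.6, -0.1], [0.1, 0.6], [-0.1, 0.1]]
W [ 0.498   0.2689 -0.2636] [[-2.1, -0.9], [0.4, -1.3], [0.5, 0.2], [-0.3, 0.8], [0.5, 3.0]]
S [ 0.4995  0.268  -0.2473] [[-1.4, 0.0], [-0.6, 0.7], [0.6, -2.4], [1.8, 0.1]]
TW [ 0.498   0.2679 -0.2636] [[-1.7, -0.6], [-0.5, -0.1], [-0.9, 0.6], [-1.1, 0.3], [-1.8, -0.2], [0.6, -0.6], [0.7, 0.7], [-0.1, 1.3], [0.7, 3.7]]
all [ 0.4982  0.268  -0.262 ] [[-1.8, -0.6], [-0.6, -0.2], [-0.9, 0.6], [-1.1, 0.3], [-1.8, -0.2], [0.6, -0.8], [0.9, 0.6], [0.1, 1.3], [0.7, 3.5], [-0.8, -0.5], [-0.7, 0.3], [0.9, -2.1], [2.7, 0.2]]
plate bottom corner [[0.53192547 0.30668373 0.13976275]] expect [[0.53271772 0.30645111 0.        ]]
```

```bash
cat >> h.py <<'E'
REST=np.array([.4982,.268,-.262])
def tcp_for(x,y,z,th,L=.2052):
    return pose2(REST,(x-L*np.sin(th),y,z+L*np.cos(th)))[0], toolR(REST[2],th)
E
python3 - <<'E'
from h import *
from station import *
o=get_obs()
for a in [(.024,0,.125,.3),(.024,0,.017,.3)]:
    p,Rm=tcp_for(*a);print(p);moveto(o,p,Rm)
E
```

```text
[0.46280966 0.27749042 0.32103505]
shift [-2.39, -0.135, 0.959] turn [0.006, 1.717, -0.033]
[0.46280966 0.27749042 0.21303505]
shift [-2.391, -0.136, 5.279] turn [0.006, 1.717, -0.033]
```

Call:
{"fn": "apply_moves", "kwargs": {
  "moves": [
    [[-0.8, -0.1, 0.2], [0, 0.6, 0], -1],
    [[-1.6, -0.14, 0.5], [0, 1.2, 0], -1],
    [[-2.39, -0.14, 0.96], [0, 1.72, 0], -1],
    [[-2.39, -0.14, 0.96], [0, 1.72, 0], -1],
    [[-2.39, -0.14, 0.96], [0, 1.72, 0], -1]
  ]
}}

```text
t: 10.52
eef_pos: [0.4633, 0.278, 0.3214]
tool_rot: [0.02, 0.98, -0.132, 0.148]
contact_force: [-0.4, -0.1, -1.7]
gripper_width: 0.063
```

```bash
python3 look.py 6 scene; python3 - <<'E'
import cv2
from h import *
from station import *
cv2.imwrite("pics/s6.png",cv2.resize(cv2.imread("pics/scene_6.png")[180:330,240:400],None,fx=3.5,fy=3.5,interpolation=cv2.INTER_CUBIC))
o=get_obs()
for a in [(.024,0,.017,.3)]:
    p,Rm=tcp_for(*a);print(p);moveto(o,p,Rm)
E
```

```text
10.525 [0.46325231 0.2779687  0.32137278] [-0.22  0.23 -0.64  1.94  0.51  0.94 -1.39] [-0.37059231 -0.11179142 -1.67688013] 0.06274160214682319
[0.46280966 0.27749042 0.21303505]
shift [-1.318, 0.023, 4.127] turn [0.008, -0.0, -0.039]
```

View pics/s6.png

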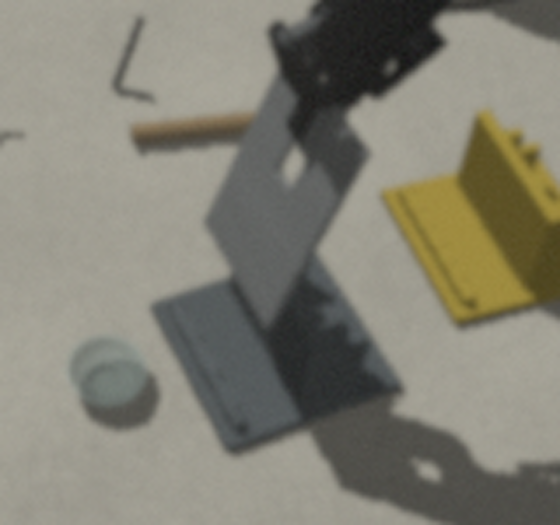

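View pics/w_6.png

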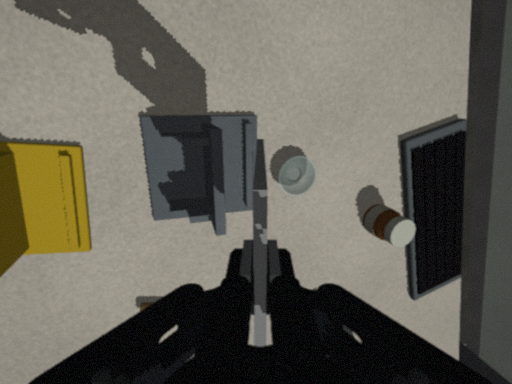

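Call:
{"fn": "apply_moves", "kwargs": {
  "moves": [
    [[-0.2, 0, 0.63], [0, 0, 0], -1],
    [[-0.4, 0, 1.25], [0, 0, 0], -1],
    [[-0.6, 0, 1.88], [0, 0, 0], -1],
    [[-0.8, 0, 2.5], [0, 0, 0], -1],
    [[-0.95, 0, 3], [0, 0, 0], -1],
    [[-1.1, 0, 3.45], [0, 0, 0], -1],
    [[-1.2, 0, 3.76], [0, 0, 0], -1],
    [[-1.26, 0, 3.95], [0, 0, 0], -1],
    [[-1.32, 0, 4.13], [0, 0, 0], -1],
    [[-1.32, 0, 4.13], [0, 0, 0], -1],
    [[-1.32, 0, 4.13], [0, 0, 0], -1]
  ]
}}

```text
t: 12.0
eef_pos: [0.4618, 0.2786, 0.2128]
tool_rot: [0.02, 0.98, -0.132, 0.148]
contact_force: [0.3, -0.1, -2.4]
gripper_width: 0.063
```

```bash
python3 look.py 7 scene; python3 - <<'E'
import cv2
from h import *
from station import *
cv2.imwrite("pics/s7.png",cv2.resize(cv2.imread("pics/scene_7.png")[200:320,250:380],None,fx=4.5,fy=4.5,interpolation=cv2.INTER_CUBIC))
o=get_obs()
for a in [(.029,0,.0135,.38)]:
    p,Rm=tcp_for(*a);print(p);moveto(o,p,Rm)
E
```

```text
12.0 [0.46182376 0.27858934 0.21282377] [-0.3   0.37 -0.58  2.05  0.71  0.76 -1.61] [ 0.30913835 -0.08110958 -2.4095857 ] 0.0631725614173339
[0.4526949  0.28020284 0.20406198]
shift [-0.458, 0.032, 0.226] turn [0.007, 0.455, -0.028]
```

View pics/s7.png

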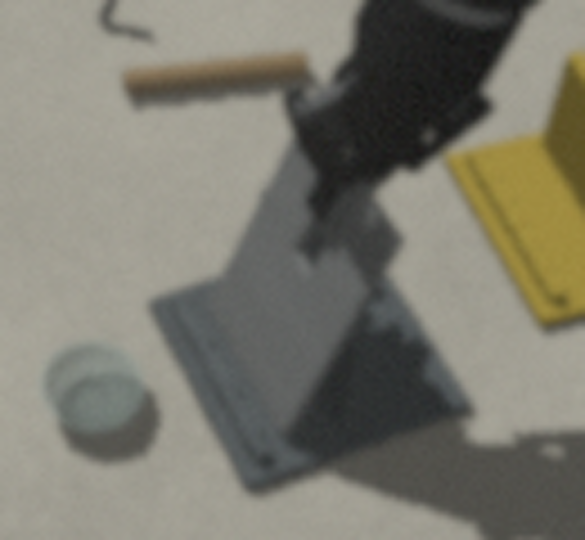

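View pics/w_7.png

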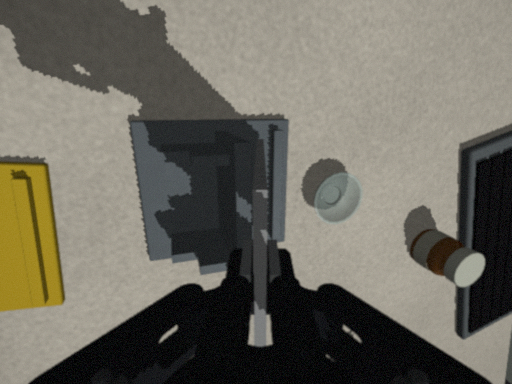

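Call:
{"fn": "apply_moves", "kwargs": {
  "moves": [
    [[-0.15, 0, 0.07], [0, 0.15, 0], -1],
    [[-0.3, 0, 0.14], [0, 0.3, 0], -1],
    [[-0.46, 0, 0.22], [0, 0.455, 0], -1],
    [[-0.46, 0, 0.22], [0, 0.455, 0], -1],
    [[-0.46, 0, 0.22], [0, 0.455, 0], -1],
    [[-0.46, 0, 0.22], [0, 0.455, 0], -1]
  ]
}}

```text
t: 12.85
eef_pos: [0.4529, 0.2809, 0.204]
tool_rot: [0.025, 0.973, -0.131, 0.187]
contact_force: [-0.8, 0.3, -1.5]
gripper_width: 0.061
```

```bash
python3 look.py 8 scene; python3 - <<'E'
import cv2
from h import *
from station import *
cv2.imwrite("pics/s8.png",cv2.resize(cv2.imread("pics/scene_8.png")[200:320,250:380],None,fx=4.5,fy=4.5,interpolation=cv2.INTER_CUBIC))
cv2.imwrite("pics/w8c.png",cv2.resize(cv2.imread("pics/w_8.png")[100:280,120:320],None,fx=3.3,fy=3.3,interpolation=cv2.INTER_CUBIC))
o=get_obs();W=dict(np.load("w_8.npz"))
Rt=quat(o["tool_rot"]).as_matrix();foot=o["eef_pos"]+Rt@[0,0,.2052]
c,s=np.cos(REST[2]),np.sin(REST[2]);d=foot-[*REST[:2],0];print("foot in rest",c*d[0]+s*d[1],-s*d[0]+c*d[1],d[2],"tilt",np.arccos(-Rt[2,2]))
E
```

```text
12.85 [0.4528706  0.28090651 0.20400095] [-0.38  0.36 -0.54  2.1   0.84  0.74 -1.78] [-0.75467252  0.27522095 -1.54672961] 0.06136308036404255
foot in rest 0.028861405042274465 0.00032779043347618 0.013352747225216371 tilt 0.3794687976570562
```

View pics/s8.png

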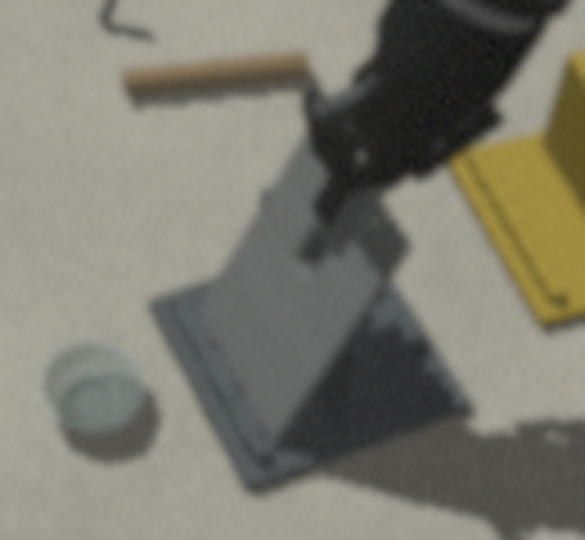

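View pics/w8c.png

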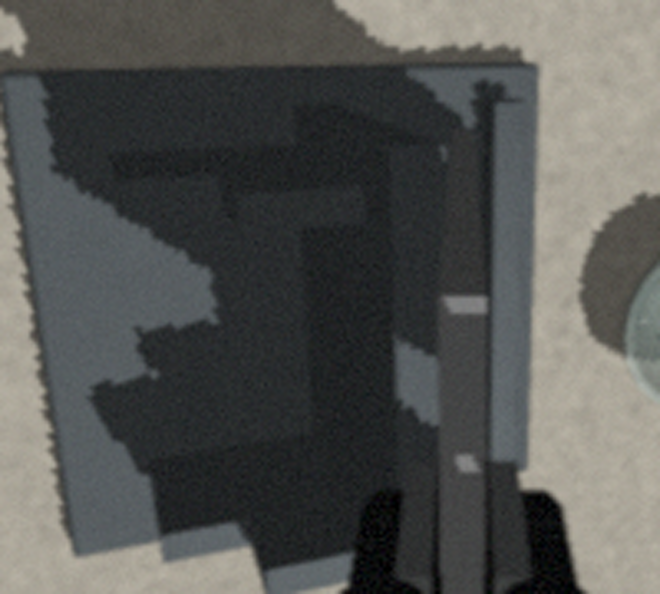

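Call:
{"fn": "apply_moves", "kwargs": {
  "moves": [
    [[-0.02, 0, 0.06], [0, 0, 0], -1],
    [[-0.02, 0, 0.06], [0, 0, 0], -1],
    [[-0.02, 0, 0.06], [0, 0, 0], -0.85],
    [[-0.02, 0, 0.06], [0, 0, 0], -0.7],
    [[-0.02, 0, 0.06], [0, 0, 0], -0.5],
    [[-0.02, 0, 0.06], [0, 0, 0], -0.3],
    [[-0.02, 0, 0.06], [0, 0, 0], -0.1],
    [[-0.02, 0, 0.06], [0, 0, 0], -0.1],
    [[-0.02, 0, 0.06], [0, 0, 0], -0.1],
    [[-0.02, 0, 0.06], [0, 0, 0], -0.1]
  ]
}}

```text
t: 14.2
eef_pos: [0.4528, 0.2809, 0.2023]
tool_rot: [0.025, 0.973, -0.131, 0.187]
contact_force: [0.4, -0.2, -0.4]
gripper_width: 0.452
```

```bash
python3 look.py 9 scene; python3 - <<'E'
import cv2
cv2.imwrite("pics/s9.png",cv2.resize(cv2.imread("pics/scene_9.png")[200:320,250:380],None,fx=4.5,fy=4.5,interpolation=cv2.INTER_CUBIC))
cv2.imwrite("pics/w9c.png",cv2.resize(cv2.imread("pics/w_9.png")[100:380,120:400],None,fx=2.1,fy=2.1,interpolation=cv2.INTER_CUBIC))
E
```

```text
14.2 [0.45277348 0.28086365 0.20227376] [-0.38  0.36 -0.54  2.1   0.84  0.74 -1.78] [ 0.35614123 -0.15110353 -0.39122066] 0.452295643995836
```

View pics/s9.png

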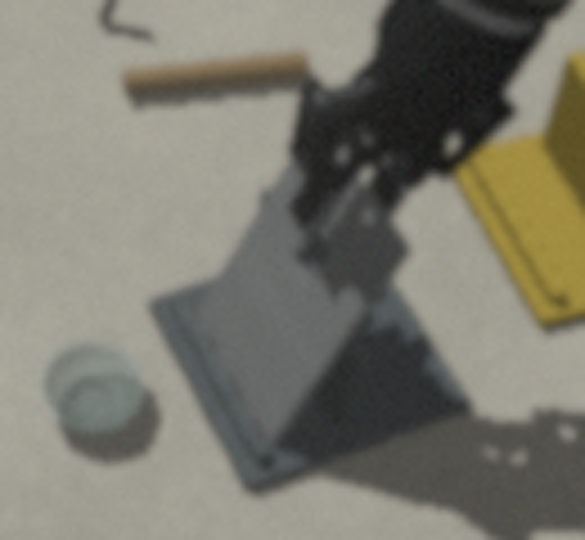

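View pics/w9c.png

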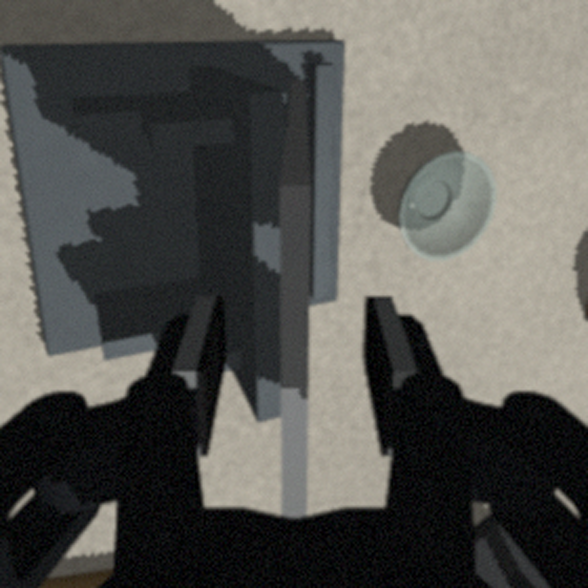

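Call:
{"fn": "apply_moves", "kwargs": {
  "moves": [
    [[0, 0, -0.6], [0, 0, 0], -0.1],
    [[0, 0, -1.6], [0, 0, 0], -0.1],
    [[0, 0, -2.8], [0, 0, 0], -0.1],
    [[0, 0, -4], [0, 0, 0], -0.1],
    [[1, 0, -5.5], [0, 0, 0], -0.1],
    [[2, 0, -7], [0, 0, 0], -0.1],
    [[2, 0, -7], [0, 0, 0], -0.1],
    [[2, 0, -7], [0, 0, 0], -0.1],
    [[2, 0, -7], [0, 0, 0], -0.1]
  ]
}}

```text
t: 15.42
eef_pos: [0.4342, 0.2854, 0.3821]
tool_rot: [0.026, 0.974, -0.13, 0.186]
contact_force: [-0.2, 0.5, 1.0]
gripper_width: 0.453
```

```bash
python3 look.py 10 scene top; python3 - <<'E'
import cv2
cv2.imwrite("pics/s10.png",cv2.resize(cv2.imread("pics/scene_10.png")[200:320,250:380],None,fx=4.5,fy=4.5,interpolation=cv2.INTER_CUBIC))
cv2.imwrite("pics/t10.png",cv2.resize(cv2.imread("pics/top_10.png")[140:260,100:220],None,fx=4.5,fy=4.5,interpolation=cv2.INTER_CUBIC))
E
```

```text
15.425 [0.43420235 0.28544046 0.38213467] [-0.28  0.11 -0.63  1.93  0.49  1.02 -1.4 ] [-0.24513808  0.52176296  1.04041915] 0.4533639989348625
```

View pics/s10.png

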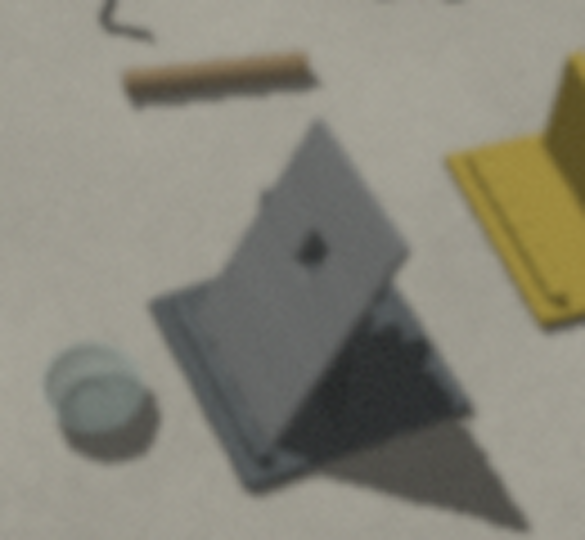

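View pics/w_10.png

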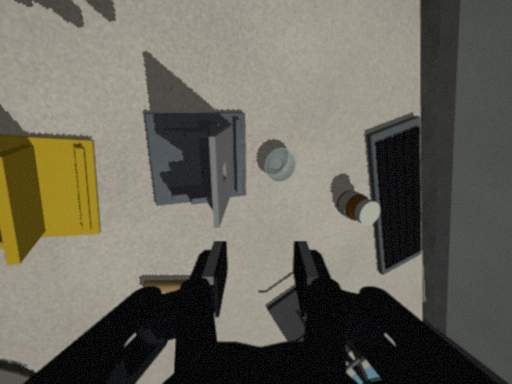

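View pics/scene_10.png

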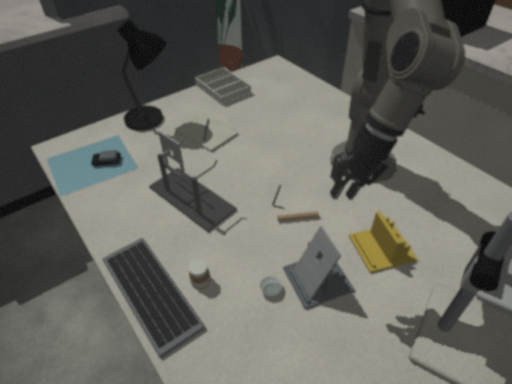

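```bash
python3 - <<'E'
from h import *
S=CAM["scene"]; s=lambda u,v:np.array((250+(u+.5)/4.5-.5,200+(v+.5)/4.5-.5))
obs=[((.05,.17),s(408,250)),((-.05,.17),s(318,120)),((.05,0),s(265,452))]
def pts(p):
    x,y,th,yaw=p; out=[]
    for yy,h in [o[0] for o in obs]:
        L=np.array([.003*np.cos(th)-h*np.sin(th),yy,h*np.cos(th)+.003*np.sin(th)])
        c,sn=np.cos(yaw),np.sin(yaw)
        L=np.array([x+c*L[0]-sn*L[1],y+sn*L[0]+c*L[1],.0112+L[2]]); out.append(pose2(REST,L)[0])
    return np.array(out)
f=lambda p:(proj(S,pts(p))-[o[1] for o in obs]).ravel()
r=least_squares(f,[.03,0,.4,0]);print("x,y,tilt,yaw in rest",r.x.round(4),r.fun.round(1)); print("nominal resid px",f([.0305,0,.4,0]).round(1))
E
```

```text
x,y,tilt,yaw in rest [0.0348 0.0025 0.4358 0.0152] [ 0.3  0.4 -0.3  0.1 -0.  -0.5]
nominal resid px [-0.6 -0.4 -0.7 -0.9  0.7 -1.7]
```

```bash
python3 -c "
from station import *
print(hand_in())"
```

```text
the job is handed in; nothing more can be done
None
```

I took the solid reflector off the stand's +y peg and leaned it on the grey angle rest, then handed in at about 15.4 s of the 51 s allowed. The hand-in gives no verdict.

- **Unhooking:** I raised the plate about 17.6 mm and slid it off the peg with no noticeable contact force. The windowed plate stayed hanging.
- **Placing:** I lowered it into the trough already tilted, released it just above the base, and backed the gripper away along its own axis.
- **Last check:** Three plate corners in the scene picture, with the foot taken as resting on the base, gave these values in the rest's frame:

| Quantity | Measured | Required |
|---|---|---|
| Foot towards the lip | about 35 mm | 18 to 40 mm |
| Off centre | about 2.5 mm | within 30 mm |
| Lean | about 0.44 rad | 0.25 to 0.60 rad |
| Out of square | about 0.015 rad | below 0.2 rad |

- **Disagreement:** With the lip in the way, the foot cannot really be past about 32 mm. The 35 mm and 0.44 rad are therefore probably a few millimetres and 0.03 rad high, from calibration. Assuming 30.5 mm and 0.40 rad instead also fits that picture, to within 2 pixels. The scene camera alone put the rest's heading about 0.02 rad from the other cameras' estimates.
- **Surroundings:** In the last pictures the gripper is clear of the plate. The dish, jar, dowel, hex key and yellow rest look where they were. I checked these by eye and did not measure them again.

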